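Turn round a row of bound volumes

TASK

The four small volumes have dried in the wooden rack; move them to the empty grey delivery rack in reverse order, so that the leftmost one ends up rightmost and so on (the coloured tickets stay behind and show the order in which they stood). Stand each volume upright, flat on the floor of its own bay and square with the rack, spine or fore-edge to the front as you like. Set each one down gently, without dropping or tipping any.

Things in the scene. Friction and masses are not known exactly. Their poses are not given: they have to be found in the camera images.
- volume_red: loose small book bound in red cloth (cream page edges, four brass-coloured lines across the spine), about 0.18 kg, standing upright on its tail: 75 mm wide (x), 30 mm thick (y), 100 mm tall (z). Origin: centre of its underside; z points up; +x points to the spine, which starts facing away from the robot. It stands in the bay of the drying rack whose ticket has its colour. Rigid.
- ticket_red: fixed red job ticket, a flat chip 34 x 44 x 3 mm, origin at the centre of its underside, on the drying rack's ledge, 80 mm towards the rack's +x from the centre line of the bays, in line with the bay where the red volume starts. It stays there and records the starting order.
- volume_blue: loose small book bound in blue cloth (cream page edges, four brass-coloured lines across the spine), about 0.18 kg, standing upright on its tail: 75 mm wide (x), 30 mm thick (y), 100 mm tall (z). Origin: centre of its underside; z points up; +x points to the spine, which starts facing away from the robot. It stands in the bay of the drying rack whose ticket has its colour. Rigid.
- ticket_blue: fixed blue job ticket, a flat chip 34 x 44 x 3 mm, origin at the centre of its underside, on the drying rack's ledge, 80 mm towards the rack's +x from the centre line of the bays, in line with the bay where the blue volume starts. It stays there and records the starting order.
- volume_green: loose small book bound in green cloth (cream page edges, four brass-coloured lines across the spine), about 0.18 kg, standing upright on its tail: 75 mm wide (x), 30 mm thick (y), 100 mm tall (z). Origin: centre of its underside; z points up; +x points to the spine, which starts facing away from the robot. It stands in the bay of the drying rack whose ticket has its colour. Rigid.
- ticket_green: fixed green job ticket, a flat chip 34 x 44 x 3 mm, origin at the centre of its underside, on the drying rack's ledge, 80 mm towards the rack's +x from the centre line of the bays, in line with the bay where the green volume starts. It stays there and records the starting order.
- volume_yellow: loose small book bound in yellow cloth (cream page edges, four brass-coloured lines across the spine), about 0.18 kg, standing upright on its tail: 75 mm wide (x), 30 mm thick (y), 100 mm tall (z). Origin: centre of its underside; z points up; +x points to the spine, which starts facing away from the robot. It stands in the bay of the drying rack whose ticket has its colour. Rigid.
- ticket_yellow: fixed yellow job ticket, a flat chip 34 x 44 x 3 mm, origin at the centre of its underside, on the drying rack's ledge, 80 mm towards the rack's +x from the centre line of the bays, in line with the bay where the yellow volume starts. It stays there and records the starting order.
- drying_rack: fixed pale wooden rack, full at the start, left or right of the robot's centre line; four bays sized and placed as in the delivery rack (same origin and axes), plus a ledge on its +x side for the tickets: 12 mm high, 48 mm deep, out to x = 103 mm.
- delivery_rack: fixed grey rack, empty at the start, beside the other. Floor 12 mm thick, 280 mm long; bay centres at x = 0, y = -102, -34, +34, +102 mm; each 60 mm wide between 8 mm dividers 30 mm above the floor, 102 mm deep between 5 mm lips 8 mm high. Origin: middle of the row, under the floor. x points away from the robot, y to its left, within 0.2 rad.
There are look-alikes about, which are no part of the job. Leave any pink look-alike of the volume_red alone. Of the things shaped like the volume_green, the green one is meant.

How it is judged (in metres and radians):
At the end, for the whole second after the job is handed in: Each volume stands in the delivery bay mirroring its start (leftmost to rightmost, and so on): within 16 mm of the bay's centre in x and y, underside within 4 mm of the floor, upright within 0.1 rad, square to the rack within 0.25 rad (either way round), released, at rest (((y of volume_red in the frame of delivery_rack between -0.118 and -0.086 m and y of ticket_red in the frame of drying_rack between 0.082 and 0.122 m) or (y of volume_red in the frame of delivery_rack between -0.05 and -0.018 m and y of ticket_red in the frame of drying_rack between 0.014 and 0.054 m) or (y of volume_red in the frame of delivery_rack between 0.018 and 0.05 m and y of ticket_red in the frame of drying_rack between -0.054 and -0.014 m) or (y of volume_red in the frame of delivery_rack between 0.086 and 0.118 m and y of ticket_red in the frame of drying_rack between -0.122 and -0.082 m)) and x of volume_red in the frame of delivery_rack between -0.016 and 0.016 m and z of volume_red in the frame of delivery_rack between 0.008 and 0.016 m and angle between each of volume_red, volume_blue, volume_green, volume_yellow's own z axis and vertical below 0.1 rad and angle between the x axis of each of volume_red, volume_blue, volume_green, volume_yellow and the x axis of delivery_rack, either way round below 0.25 rad and linear speed of each of volume_red, volume_blue, volume_green, volume_yellow below 0.02 m/s and angular speed of each of volume_red, volume_blue, volume_green, volume_yellow below 0.1 rad/s and ((y of volume_blue in the frame of delivery_rack between -0.118 and -0.086 m and y of ticket_blue in the frame of drying_rack between 0.082 and 0.122 m) or (y of volume_blue in the frame of delivery_rack between -0.05 and -0.018 m and y of ticket_blue in the frame of drying_rack between 0.014 and 0.054 m) or (y of volume_blue in the frame of delivery_rack between 0.018 and 0.05 m and y of ticket_blue in the frame of drying_rack between -0.054 and -0.014 m) or (y of volume_blue in the frame of delivery_rack between 0.086 and 0.118 m and y of ticket_blue in the frame of drying_rack between -0.122 and -0.082 m)) and x of volume_blue in the frame of delivery_rack between -0.016 and 0.016 m and z of volume_blue in the frame of delivery_rack between 0.008 and 0.016 m and ((y of volume_green in the frame of delivery_rack between -0.118 and -0.086 m and y of ticket_green in the frame of drying_rack between 0.082 and 0.122 m) or (y of volume_green in the frame of delivery_rack between -0.05 and -0.018 m and y of ticket_green in the frame of drying_rack between 0.014 and 0.054 m) or (y of volume_green in the frame of delivery_rack between 0.018 and 0.05 m and y of ticket_green in the frame of drying_rack between -0.054 and -0.014 m) or (y of volume_green in the frame of delivery_rack between 0.086 and 0.118 m and y of ticket_green in the frame of drying_rack between -0.122 and -0.082 m)) and x of volume_green in the frame of delivery_rack between -0.016 and 0.016 m and z of volume_green in the frame of delivery_rack between 0.008 and 0.016 m and ((y of volume_yellow in the frame of delivery_rack between -0.118 and -0.086 m and y of ticket_yellow in the frame of drying_rack between 0.082 and 0.122 m) or (y of volume_yellow in the frame of delivery_rack between -0.05 and -0.018 m and y of ticket_yellow in the frame of drying_rack between 0.014 and 0.054 m) or (y of volume_yellow in the frame of delivery_rack between 0.018 and 0.05 m and y of ticket_yellow in the frame of drying_rack between -0.054 and -0.014 m) or (y of volume_yellow in the frame of delivery_rack between 0.086 and 0.118 m and y of ticket_yellow in the frame of drying_rack between -0.122 and -0.082 m)) and x of volume_yellow in the frame of delivery_rack between -0.016 and 0.016 m and z of volume_yellow in the frame of delivery_rack between 0.008 and 0.016 m); the robot touches nothing.
It fails at once if a volume is tipped over (more than 0.6 rad) (angle between any of volume_red, volume_blue, volume_green, volume_yellow's own z axis and vertical above 0.6 rad).
It fails at once if a volume is dropped from more than about 2 cm (faster than 0.65 m/s with no finger on it) ((linear speed of volume_red above 0.65 m/s and contact force between the fingers and volume_red below 0.05 N) or (linear speed of volume_blue above 0.65 m/s and contact force between the fingers and volume_blue below 0.05 N) or (linear speed of volume_green above 0.65 m/s and contact force between the fingers and volume_green below 0.05 N) or (linear speed of volume_yellow above 0.65 m/s and contact force between the fingers and volume_yellow below 0.05 N)).
It also fails if it takes over 115 s, if anything falls off the work surface, if the arm or the gripper's body presses on something with over 40 N, if the wrist force passes 120 N, or if a joint passes its speed limit or range.

ROBOT

A 6-joint arm with a two-finger parallel gripper is mounted at the origin on the work surface. World frame = base frame: x ahead of the robot, y to its left, z up, the work surface at z = 0. Lengths are in mm, angles in degrees, forces in N, time in s.
With the tool pointing down it reaches from about 300 to 850 mm from the base axis. Payload 4.2 kg.
Tool frame: the origin (TCP) lies between the finger pads; the fingertips stand 19 mm ahead of it and the grasp point (between the pads) is the TCP (env.tips_ahead is the distance from the TCP to the fingertips, in mm); z points along the fingers, y is the direction in which the jaws open and shut (so a half turn about z gives the same grasp; the last joint's range is limited). The gripper opens to 91 mm and grips with 3 to 60 N. Pads are 32 mm wide; open, the fingers measure 118 mm over their backs; the gripper's body (76 mm by 178 mm) begins 60 mm behind the grasp point.
Start: joints at [-68.354, 18.312, 89.639, -0, 72.044, -1.146], TCP at [222.754, -530.115, 232.976] pointing down, gripper open.
Joint ranges: [-177.97, 177.97], [-48.28, 115.42], [12.27, 149.76], [-77.06, 257.06], [2.81, 150.46], [-146.56, 146.56]. Speed limits (degrees/s): [147.25, 147.25, 180, 180, 180, 180].

INTERFACE

Orientations are given as [roll, pitch, yaw] about the fixed x, y, z axes, in that order (R = Rz(yaw) Ry(pitch) Rx(roll)).
In Python, from workcell import telemetry, viewer, job_done, env gives the robot as it stands. The module is installed in compiled form; this text tells all that it offers.
- The arm moves only by the shell command python3 -m jog 'ROWS' [FORCE]. ROWS is JSON, a list of rows, each a list of 3 entries, a list of its own where there are three numbers: the shift along the tool's x, y, z in cm, then the turn about the tool's z in degrees, then the opening, from 0 (shut) to 1 (fully open). A call has 1 to 10 rows; each row shifts and turns the pose as measured when the row begins, along the tool's axes as they then stand; what a row does not reach is not made up. A row lasts 1/8 s, in which the tool goes at most 62.5 mm and 10.7 degrees, less where a joint would pass 70% of its speed; a pose out of reach is approached as far as the arm can. A call is refused whole if a number of a shift passes 6.25 or a number of a turn 10.7, either way. A call with a gripper value outside its range is refused whole. The fingers move at their own pace and stop on an object; FORCE is the grip in N (left out, the last holds). Time passes only in rows, so rows that do not move let the fingers close. It gives the time, the measured TCP pose, the force and the opening at its end, in the units of the state.
- telemetry.state(): the state, without advancing time (a new reading comes with each control period).
- viewer.grab_frame(name): name is "scene" or "top" or "wrist"; returns a dict with "color" (400x640x3 uint8, red, green, blue), "K" (3x3 intrinsics, pixels), "rvec" (rotation vector, rad) and "tvec" (3), from world to camera coordinates, as OpenCV has them. Camera axes: x right, y down, z forward; pixel columns grow to the right and rows downward; lengths in mm; the calibration is good to about 2 mm. A picture is of the moment at which its call begins. There is no depth.
- job_done(): hands the job in, once; it reports no verdict.
The state is a dict: "time_s": time; "qpos": joint angles; "qvel": joint speeds; "effort": joint torques, N m; "ee_pos": TCP position; "ee_rot": TCP orientation; "force": force on the tool from outside, world axes, zero at the start; "torque": the same for the moment, N m; "gripper_width": finger opening in mm.
Only numpy, scipy, OpenCV 4.12 (cv2) and the standard library are available. Lean on these libraries where they do the work, as an engineer would, in place of code of your own. Each camera call takes 0.05 s, during which the arm holds its last target. There are 200 camera calls.

## Working session

There is one attempt and no reset: what is moved stays moved. The work goes in short steps, Python scripts to look and compute and a shell command to move; the robot and the scene stay as the last step left them, time stands still between calls to the robot, and variables do not carry over. Pictures are saved under pics/ and viewed, about 12 in all and at most 16, crops included, and the job is handed in when it is done.

```bash
mkdir -p pics; cat > h.py <<'E'
import numpy as np, cv2
from workcell import telemetry, viewer, env
from scipy.spatial.transform import Rotation as Ro
def grab(n,save=None):
    f=viewer.grab_frame(n)
    if save: cv2.imwrite('pics/'+save,f['color'][:,:,::-1])
    return f
def ray(f,uv,z):
    K=np.array(f['K']);R=cv2.Rodrigues(np.array(f['rvec'],float))[0];t=np.array(f['tvec'],float).ravel()
    c=-R.T@t; uv=np.atleast_2d(uv).astype(float)
    d=np.c_[uv,np.ones(len(uv))]@np.linalg.inv(K).T@R
    return c+d*((z-c[2])/d[:,2])[:,None]
def proj(f,P):
    return cv2.projectPoints(np.atleast_2d(P).astype(float),np.array(f['rvec'],float),np.array(f['tvec'],float),np.array(f['K'],float),None)[0][:,0]
def goto(x,y,yaw=None):
    s=telemetry.state(); R=Ro.from_euler('xyz',s['ee_rot'],degrees=True).as_matrix()
    return R
E
python3 - <<'E'
from h import *
s=telemetry.state();print(s)
for n in('top','scene'):
    f=grab(n,n+'0.png');R=cv2.Rodrigues(np.array(f['rvec']))[0];print(n,-R.T@np.array(f['tvec']).ravel(),f['K'][0])
E
```

```text
{'time_s': 0.0, 'qpos': array([-6.83529004e+01,  1.83484740e+01,  8.97068059e+01,  1.74632881e-03,
        7.20445769e+01, -1.14538632e+00]), 'qvel': array([ 0.06402611, -0.07772989, -0.07294476, -0.01234523,  0.05346117,
       -0.03187461]), 'effort': array([ 5.87524373e-04, -4.12457621e+01, -2.31973493e+01,  7.28612160e-02,
        4.56265337e-02, -1.54155136e-04]), 'ee_pos': array([ 222.58711872, -529.64386335,  232.14930395]), 'ee_rot': array([-1.79900196e+02, -3.65608502e-03,  2.27919429e+01]), 'force': array([-0.20090234,  0.56668891,  0.12469077]), 'torque': array([-0.05001122, -0.01517397,  0.07143533]), 'gripper_width': 91.25670294458129}
top [368.3133794    2.0671252  917.13976092] [458.0835742   0.        320.3711773]
scene [1050.9968541   319.22096454  750.72678909] [409.05898861   0.         318.03304302]
```

View pics/top0.png

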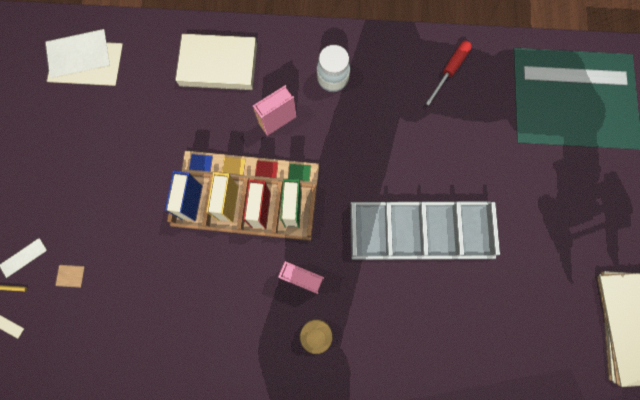

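View pics/scene0.png

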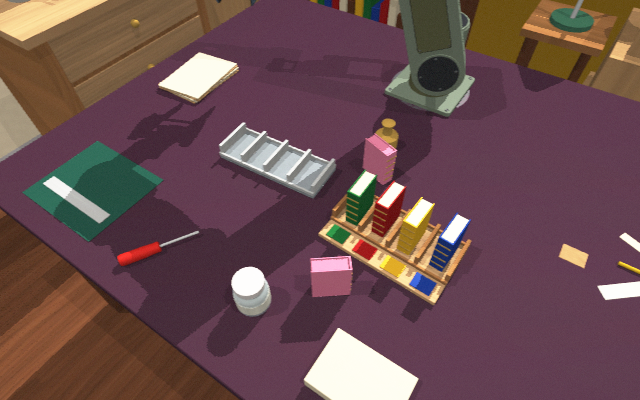

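The top view shows, left to right, blue (185,195), yellow (223,198), red (257,204) and green (291,203). The grey rack is at about (425,230), and the pink decoys are at (275,110) and (300,277). So green goes to y=+102, red to +34, yellow to -34 and blue to -102.

```bash
cat > m.py <<'E'
from h import *
f=grab('top'); im=f['color']; hsv=cv2.cvtColor(im,cv2.COLOR_RGB2HSV); H,S,V=[hsv[...,i].astype(int) for i in range(3)]
def sel(m,x0,y0,x1,y1):
    o=np.zeros(m.shape,np.uint8); o[y0:y1,x0:x1]=m[y0:y1,x0:x1]*255; return o
def big(m):
    c,_=cv2.findContours(m,cv2.RETR_EXTERNAL,cv2.CHAIN_APPROX_NONE); return max(c,key=cv2.contourArea)
# tickets
T=[]
for n,m in dict(blue=(H>105)&(H<130)&(S>150),yellow=(H>18)&(H<30)&(S>140)&(V>150),red=((H<6)|(H>172))&(S>150),green=(H>60)&(H<90)&(S>120)).items():
    c=big(sel(m,180,150,318,182)); r=cv2.minAreaRect(c); p=ray(f,[r[0]],15)[0];T.append(p);print(n,r,p.round(1))
T=np.array(T);d=T[0]-T[3];print('dry yaw',np.degrees(np.arctan2(-d[0],d[1])),np.linalg.norm(np.diff(T,axis=0),axis=1))
# cream tops
cream=(S<110)&(V>170)&(H<40)
m=sel(cream,165,168,315,235); cs,_=cv2.findContours(m,cv2.RETR_EXTERNAL,cv2.CHAIN_APPROX_NONE)
for c in cs:
    if cv2.contourArea(c)>150:
        b=ray(f,cv2.boxPoints(cv2.minAreaRect(c)),112)[:,:2]; e=np.diff(np.r_[b,b[:1]],axis=0);L=np.linalg.norm(e,axis=1);k=L.argmax()
        print('top',b.mean(0).round(1),L.round(1)[:2],'yaw',(np.degrees(np.arctan2(e[k,1],e[k,0]))+90)%180-90)
g=sel((S<70)&(V>90),335,185,515,275); c=big(g); r=cv2.minAreaRect(c)
for z in(0,42):
    b=ray(f,cv2.boxPoints(r),z)[:,:2];e=np.diff(np.r_[b,b[:1]],axis=0);L=np.linalg.norm(e,axis=1);k=L.argmax()
    print('grey z',z,b.round(1).tolist(),b.mean(0).round(1),L.round(1)[:2],np.degrees(np.arctan2(e[k,1],e[k,0])))
a=cv2.resize(im[140:280,155:515],None,fx=2.2,fy=2.2,interpolation=cv2.INTER_CUBIC);cv2.imwrite('pics/crop1.png',a[:,:,::-1])
E
python3 m.py
```

```text
blue ((200.3170928955078, 162.14634704589844), (19.435951232910156, 14.135235786437988), 6.34019136428833) [623.2 265.6  15. ]
yellow ((227.0867919921875, 167.7962188720703), (20.39459800720215, 36.489131927490234), 79.3803482055664) [614.5 209.5  15. ]
red ((266.0538330078125, 168.56924438476562), (20.589765548706055, 15.256272315979004), 7.125016689300537) [617.5 129.8  15. ]
green ((297.4482727050781, 173.12069702148438), (21.67487335205078, 15.778642654418945), 4.763641834259033) [611.6  65.   15. ]
dry yaw -3.307289517980677 [56.78227918 79.79592454 65.02479117]
top [521.3 132.5] [32.2 82.8] yaw 6.738383244586032
top [528.5  69. ] [78.7 24.6] yaw 1.6194729015899014
top [525.3 195. ] [ 46.7 100. ] yaw 19.395950335451147
top [526.5 270.9] [41.9 90.9] yaw 14.332847432105154
grey z 0 [[445.5, -52.6], [563.2, -47.4], [581.1, -351.3], [462.9, -348.1]] [ 513.2 -199.9] [117.8 304.5] -86.63605010898416
grey z 42 [[442.0, -50.1], [554.3, -45.1], [571.3, -335.1], [458.6, -332.1]] [ 506.5 -190.6] [112.4 290.5] -86.63605010898418
```

View pics/crop1.png

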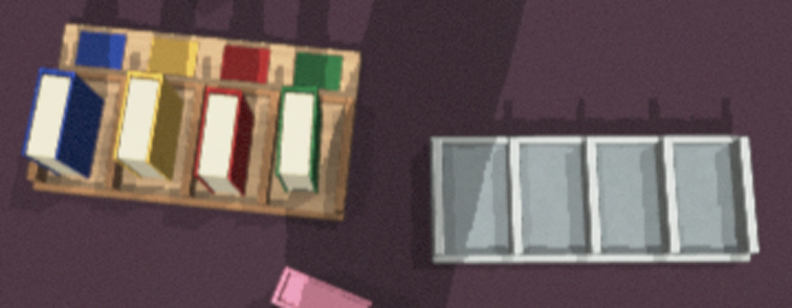

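```bash
python3 -m jog '[[[0,0,0],8.7,1],[[0,0,-1],8.7,1],[[0,0,-1],8.7,1],[[1.8,-4.8,-1],0,1],[[1.8,-4.8,-1],0,1],[[1.8,-4.8,-1],0,1],[[1.8,-4.8,-1],0,1],[[1.8,-4.8,-1],0,1],[[1.8,-4.8,-1],0,1],[[1.8,-4.8,-1],0,1]]' 20; python3 -m jog '[[[1.8,-4.8,-1],0,1],[[1.8,-4.8,0],0,0.6],[[1.8,-4.8,0],0,0.6],[[1.8,-4.8,0],0,0.6],[[1.8,-4.8,0],0,0.6],[[1.8,-4.8,0],0,0.6],[[1.8,-4.8,0],0,0.6],[[1.8,-4.8,0],0,0.6],[[0,0,0],0,0.6],[[0,0,0],0,0.6]]'
python3 - <<'E'
from h import *
f=grab('wrist','w1.png');R=cv2.Rodrigues(np.array(f['rvec']))[0];print(-R.T@np.array(f['tvec']).ravel(),R.round(2),f['K'][0])
f=grab('top')
uv=np.array([[438,138],[440,258],[516,138],[518,256],[592,138],[595,254],[669,138],[674,254],[744,138],[752,252]])/2.2+[155,140]
print(ray(f,uv,42).round(1))
E
```

```text
time_s: 1.4
ee_pos: [375.6, -196.4, 322.1]
ee_rot: [-179.5, 0.2, -4.6]
force: [0.6, 0.5, -0.0]
gripper_width: 91.2
time_s: 2.65
ee_pos: [553.7, 190.4, 332.8]
ee_rot: [-179.7, 0.3, -4.3]
force: [0.0, -0.1, -0.1]
gripper_width: 54.7
[628.91532954 184.22148871 483.95218631] [[-0.08 -1.   -0.01]
 [-0.96  0.07  0.27]
 [-0.27  0.03 -0.96]] [302.19174401   0.         320.30447363]
[[ 551.2  -51.3   42. ]
 [ 445.7  -57.5   42. ]
 [ 555.2 -120.3   42. ]
 [ 451.3 -124.7   42. ]
 [ 559.2 -187.5   42. ]
 [ 457.  -191.    42. ]
 [ 563.2 -255.5   42. ]
 [ 461.  -259.1   42. ]
 [ 567.1 -321.8   42. ]
 [ 466.7 -326.3   42. ]]
```

View pics/w1.png

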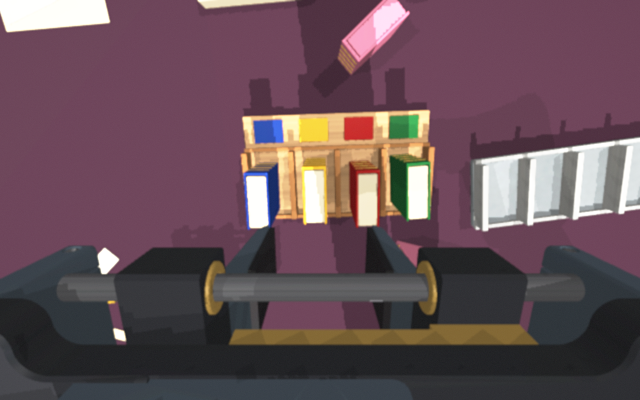

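The wrist view shows the four book tops at (259,198), (315,194), (366,194) and (410,190), with the tickets above them at row ~128. I'll measure both.

```bash
cat > w.py <<'E'
from h import *
import sys
def measure(f,roi=(200,90,450,240),zt=112):
    im=f['color']; hsv=cv2.cvtColor(im,cv2.COLOR_RGB2HSV); H,S,V=[hsv[...,i].astype(int) for i in range(3)]
    x0,y0,x1,y1=roi; out={}
    cm=((S<75)&(V>150)).astype(np.uint8)*255; mk=np.zeros_like(cm); mk[y0:y1,x0:x1]=cm[y0:y1,x0:x1]
    for c in cv2.findContours(mk,cv2.RETR_EXTERNAL,cv2.CHAIN_APPROX_NONE)[0]:
        if cv2.contourArea(c)<300: continue
        P=ray(f,c[:,0],zt)[:,:2].astype(np.float32); (cx,cy),_,_=r=cv2.minAreaRect(P); b=cv2.boxPoints(r)
        e=np.diff(np.r_[b,b[:1]],axis=0);L=np.linalg.norm(e,axis=1);k=L.argmax()
        print('top px',c[:,0].mean(0).round(),'centre',round(cx,1),round(cy,1),'size',L[:2].round(1),'yaw',round((np.degrees(np.arctan2(e[k,1],e[k,0]))+90)%180-90,1))
if __name__=='__main__':
    f=grab('wrist'); measure(f)
    uv=[[268,131],[314,129],[358,128],[403,127]]; P=ray(f,uv,15)[:,:2];print(P.round(1).tolist())
    d=P[0]-P[3];yaw=np.arctan2(-d[0],d[1]);ex=np.array([np.cos(yaw),np.sin(yaw)]);print('dryyaw',np.degrees(yaw));print((P-80*ex).round(1).tolist())
    im=f['color'];cv2.imwrite('pics/w1c.png',cv2.resize(im[100:240,225:480],None,fx=3,fy=3)[:,:,::-1])
E
python3 w.py
```

```text
top px [257. 201.] centre 538.0 273.9 size [68.5 25.3] yaw -4.4
top px [367. 199.] centre 530.9 133.9 size [67.3 22.7] yaw -2.5
top px [314. 196.] centre 539.7 201.1 size [69.  23.9] yaw -4.3
top px [417. 192.] centre 536.0 70.3 size [24.3 69.4] yaw 0.8
[[623.8, 265.7], [621.4, 196.4], [617.8, 130.4], [614.1, 63.2]]
dryyaw -2.7397795023728273
[[543.9, 269.5], [541.5, 200.2], [537.9, 134.2], [534.2, 67.0]]
```

View pics/w1c.png

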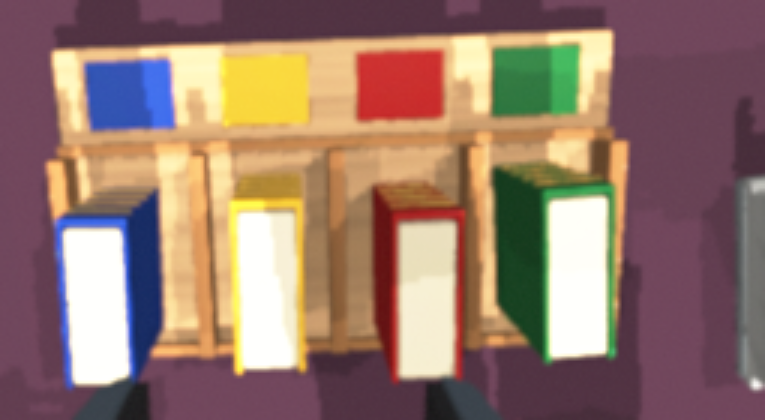

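```bash
python3 -m jog '[[[0,0,0],-5.3,0.6],[[-0.45,3,2],0,0.6],[[-0.45,3,2.5],0,0.6],[[-0.45,3,2.5],0,0.6],[[-0.45,3,2.5],0,0.6],[[0,0,2],0,0.6],[[0,0,0],0,0.6],[[0,0,0],0,0.6]]'
python3 - <<'E'
from h import *;from w import measure
f=grab('wrist','w2.png'); measure(f,(100,60,520,300))
E
```

```text
time_s: 3.8
ee_pos: [534.7, 58.4, 219.8]
ee_rot: [-179.7, -0.3, 0.4]
force: [-0.1, -0.0, -0.3]
gripper_width: 54.7
top px [238. 211.] centre 531.0 132.9 size [67.4 22.8] yaw -2.4
top px [309. 209.] centre 535.9 69.5 size [24.8 67.6] yaw 0.6
top px [463. 209.] centre 533.2 -70.0 size [94.6 87.2] yaw -82.6
top px [163. 203.] centre 540.1 199.5 size [67.6 23.1] yaw -3.1
```

View pics/w2.png

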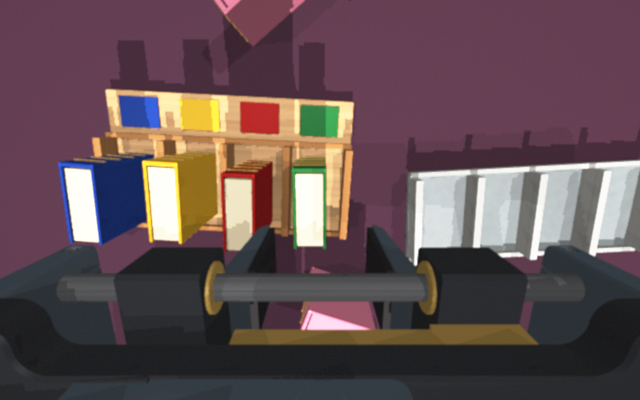

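The view is consistent, with the green top at px (309,209) → (536,69.5). I'll correct sideways, then descend.

```bash
python3 -m jog '[[[0.35,-1.13,0],0,0.6],[[0,0,0],0,0.6],[[0,0,2.5],0,0.6],[[0,0,2.5],0,0.6],[[0,0,2.5],0,0.6],[[0,0,2.5],0,0.6],[[0,0,2],0,0.6],[[0,0,1],0,0.6],[[0,0,0],0,0.6]]'
```

```text
time_s: 4.97
ee_pos: [543.7, 75.5, 90.7]
ee_rot: [-179.6, -0.9, 0.8]
force: [0.6, 0.6, 0.1]
gripper_width: 55.1
```

```bash
python3 -m jog '[[[-0.5,0.55,0.3],0,0.6],[[0,0,0],0,0.6],[[0,0,0],0,0.6]]'
```

```text
time_s: 5.35
ee_pos: [539.8, 69.7, 89.4]
ee_rot: [-179.6, -1.1, 0.8]
force: [0.1, -0.0, 0.8]
gripper_width: 54.7
```

```bash
python3 -m jog '[[[0,0,0],0,0.45],[[0,0,0],0,0.36],[[0,0,0],0,0.2],[[0,0,0],0,0.2],[[0,0,0],0,0.2],[[0,0,0],0,0.2],[[0,0,0],0,0.2],[[0,0,-0.5],0,0.2],[[0,0,-1],0,0.2],[[0,0,0],0,0.2]]' 25
```

```text
time_s: 6.6
ee_pos: [539.7, 69.6, 105.9]
ee_rot: [-179.6, -1.2, 0.8]
force: [-0.3, 0.4, -2.3]
gripper_width: 29.5
```

```bash
python3 -m jog '[[[0,0,-2],0,0.2],[[0,0,-3],0,0.2],[[0,0,-3],0,0.2],[[0,0,-3],-1.5,0.2],[[-0.8,2,-1],-1.5,0.2],[[-0.8,3,0],0,0.2],[[-0.9,3,0],0,0.2],[[-0.9,3,0],0,0.2],[[-0.8,2.5,0],0,0.2],[[-0.5,1.5,0],0,0.2]]';python3 -m jog '[[[0,0,0],0,0.2],[[0,0,0],0,0.2],[[0,0,0],0,0.2]]'
python3 - <<'E'
from h import *
f=grab('wrist','w3.png')
f=grab('top','t3.png');a=cv2.resize(f['color'][170:290,290:520],None,fx=3,fy=3,interpolation=cv2.INTER_CUBIC);cv2.imwrite('pics/t3c.png',a[:,:,::-1])
E
```

```text
time_s: 7.85
ee_pos: [498.1, -87.1, 228.2]
ee_rot: [-179.7, -1.2, 4.1]
force: [0.2, 0.5, -0.8]
gripper_width: 30.0
time_s: 8.22
ee_pos: [498.2, -86.3, 228.1]
ee_rot: [-179.6, -1.2, 4.1]
force: [-0.6, 0.2, -1.6]
gripper_width: 29.8
```

View pics/w3.png

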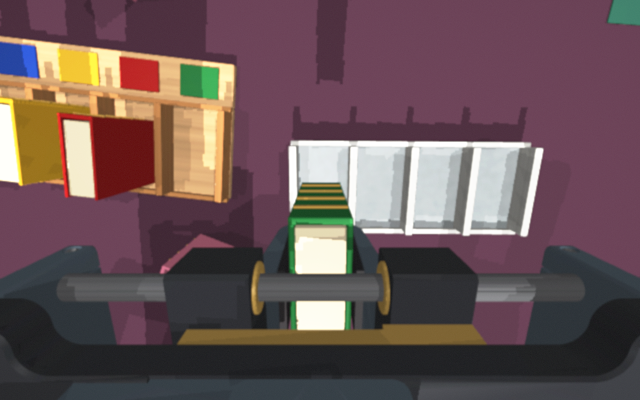

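The book is held. Back ends of the divider tops are at about (293,146), (353,146), (414,146), (475,148) and (538,150), and front ends at (408,232), (466,233) and (526,234).

```bash
python3 - <<'E'
from h import *
f=grab('wrist')
im=f['color'];cv2.imwrite('pics/w3c.png',cv2.resize(im[125:250,270:560],None,fx=2.7,fy=2.7,interpolation=cv2.INTER_CUBIC)[:,:,::-1])
b=ray(f,[[293,146],[353,146],[414,146],[475,148],[538,150]],42)[:,:2];fr=ray(f,[[408,232],[466,233],[526,234]],42)[:,:2]
print(b.round(1).tolist(),fr.round(1).tolist())
v=b[0]-b[4];yaw=np.arctan2(-v[0],v[1]);print(np.degrees(yaw),np.linalg.norm(v));c=((b[2:]+fr)/2)[0];print(c)
E
```

```text
[[551.8, -50.7], [556.6, -116.5], [561.4, -183.3], [564.1, -250.3], [566.9, -319.4]] [[462.3, -190.9], [466.1, -259.0], [470.1, -329.4]]
3.1991296524854858 269.1808660155848
[ 511.82915211 -187.06492593]
```

View pics/w3c.png

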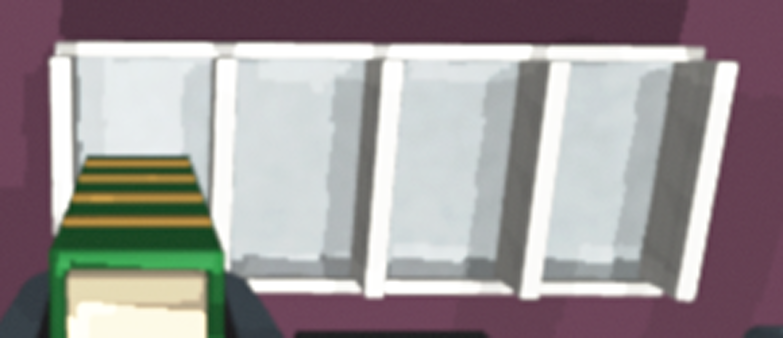

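```bash
python3 -m jog '[[[0.4,0,0],0.4,0.2],[[0,0,2],0,0.2],[[0,0,2.5],0,0.2],[[0,0,2.5],0,0.2],[[0,0,2.5],0,0.2],[[0,0,2],0,0.2],[[0,0,1.2],0,0.2],[[0,0,0],0,0.2],[[0,0,0],0,0.2]]'
```

```text
time_s: 9.5
ee_pos: [510.0, -84.2, 99.2]
ee_rot: [-179.7, -1.6, 3.7]
force: [0.4, -0.9, -1.1]
gripper_width: 29.6
```

```bash
python3 -m jog '[[[-0.75,0.15,0],0,0.2],[[0,0,0.3],0,0.2],[[0,0,0.3],0,0.2],[[0,0,0.1],0,0.2],[[0,0,0],0,0.2]]'
```

```text
time_s: 10.12
ee_pos: [503.2, -86.5, 93.4]
ee_rot: [-179.7, -1.8, 3.7]
force: [-1.4, 0.2, -1.1]
gripper_width: 30.1
```

```bash
python3 -m jog '[[[0,0,0.2],0,0.2],[[0,0,0.15],0,0.2],[[0,0,0.1],0,0.2],[[0,0,0.1],0,0.2],[[0,0,0],0,0.2]]'
```

```text
time_s: 10.75
ee_pos: [503.9, -86.5, 90.4]
ee_rot: [-179.8, -1.8, 3.7]
force: [0.2, 0.4, -1.5]
gripper_width: 29.7
```

```bash
python3 -m jog '[[[0,0,0.12],0,0.2],[[0,0,0.12],0,0.2],[[0,0,0],0,0.2]]'
```

```text
time_s: 11.12
ee_pos: [504.5, -86.5, 90.1]
ee_rot: [-179.8, -1.9, 3.7]
force: [0.0, -0.5, -1.0]
gripper_width: 30.1
```

```bash
python3 -m jog '[[[0,0,0],0,0.4],[[0,0,0],0,0.5],[[0,0,0],0,0.6],[[0,0,0],0,0.6],[[0,0,-1.5],0,0.6],[[0,0,-2.5],0,0.6],[[0,0,-3],0,0.6],[[0,0,-3],0,0.6],[[0,0,-1],3,0.6],[[0,0,0],3,0.6]]'; python3 -m jog '[[[0.3,-2.2,0],0,0.6],[[0.3,-4,0],0,0.6],[[0.3,-4,0],0,0.6],[[0.3,-4,0],0,0.6],[[0.3,-4,0],0,0.6],[[0.3,-2,0],0,0.6],[[0,-1,0],0,0.6],[[0,0,0],0,0.6],[[0,0,0],0,0.6]]'
python3 - <<'E'
from h import *;from w import measure
f=grab('wrist','w4.png'); measure(f,(100,60,520,300))
grab('top','t4.png')
E
```

```text
time_s: 12.38
ee_pos: [501.9, -87.5, 208.7]
ee_rot: [-179.6, -2.2, -2.5]
force: [0.2, 0.1, 0.4]
gripper_width: 54.9
time_s: 13.5
ee_pos: [531.4, 128.3, 220.7]
ee_rot: [-179.6, -3.0, -2.7]
force: [0.0, -0.3, 0.2]
gripper_width: 54.7
top px [316. 217.] centre 531.0 133.8 size [66.9 22.5] yaw -2.3
top px [161. 213.] centre 541.0 273.0 size [63.6 24.4] yaw -4.1
top px [241. 208.] centre 539.9 199.9 size [67.5 23.9] yaw -3.1
top px [489. 196.] centre 533.8 -25.8 size [42.9 72.6] yaw 5.3
top px [221. 118.] centre 618.4 212.7 size [25.2 37. ] yaw 87.3
top px [376. 115.] centre 612.4 78.3 size [25.9 50.5] yaw 87.3
```

View pics/w4.png

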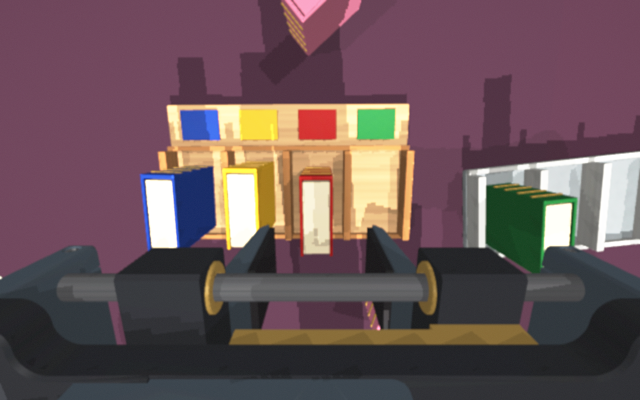

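The green book stands upright in its bay. Pitch drift is about the jaw axis, so it's harmless to the grip. I'll descend on red, at px (316,217).

```bash
python3 -m jog '[[[-0.6,-0.4,0],0,0.6],[[0,0,3],0,0.6],[[0,0,4],0,0.6],[[0,0,3.5],0,0.6],[[0,0,1.5],0,0.6],[[0,0,0],0,0.6]]'
```

```text
time_s: 14.35
ee_pos: [531.6, 132.1, 99.1]
ee_rot: [-179.5, -3.1, -2.9]
force: [1.0, -0.2, 0.6]
gripper_width: 54.4
```

```bash
python3 -m jog '[[[0.1,-0.15,0.9],0,0.6],[[0,0,0],0,0.6],[[0,0,0],0,0.3],[[0,0,0],0,0.2],[[0,0,0],0,0.2],[[0,0,0],0,0.2],[[0,0,0],0,0.2],[[0,0,0],0,0.2]]' 25
```

```text
time_s: 15.35
ee_pos: [535.5, 134.2, 93.4]
ee_rot: [-179.4, -3.5, -2.9]
force: [-0.1, -0.4, -0.7]
gripper_width: 29.9
```

```bash
python3 -m jog '[[[0,0,-1.5],0,0.2],[[0,0,-3],0,0.2],[[0,0,-4],0,0.2],[[0,0,-4],-3.3,0.2],[[0,0,-0.8],-3.3,0.2],[[-0.6,2.5,0],0,0.2],[[-0.6,4,0],0,0.2],[[-0.6,4.5,0],0,0.2],[[-0.6,4.5,0],0,0.2],[[-0.6,4.5,0],0,0.2]]';python3 -m jog '[[[-0.6,4,0],0,0.2],[[-0.6,2.5,0],0,0.2],[[0,0.8,0],0,0.2],[[0,0,0],0,0.2],[[0,0,0],0,0.2]]'
```

```text
time_s: 16.6
ee_pos: [510.0, -70.8, 236.5]
ee_rot: [-179.8, -4.0, 4.3]
force: [0.1, -0.4, -1.1]
gripper_width: 30.1
time_s: 17.23
ee_pos: [502.5, -147.9, 238.7]
ee_rot: [-179.8, -4.2, 4.1]
force: [0.2, 0.7, -1.5]
gripper_width: 29.7
```

```bash
python3 -m jog '[[[-0.3,0.6,0],0.4,0.2],[[0,0,2.5],0,0.2],[[0,0,4],0,0.2],[[0,0,4],0,0.2],[[0,0,2.5],0,0.2],[[0,0,0.5],0,0.2],[[0,0,0],0,0.2]]'
```

```text
time_s: 18.1
ee_pos: [511.9, -150.7, 102.4]
ee_rot: [-179.9, -4.4, 4.0]
force: [-0.1, -0.0, -1.4]
gripper_width: 29.8
```

```bash
python3 -m jog '[[[-0.35,0.35,0.3],0,0.2],[[0,0,0.3],0,0.2],[[0,0,0.2],0,0.2],[[0,0,0],0,0.2]]'
```

```text
time_s: 18.6
ee_pos: [510.7, -155.4, 96.7]
ee_rot: [180.0, -4.7, 4.0]
force: [0.5, -0.1, -1.3]
gripper_width: 29.6
```

```bash
python3 -m jog '[[[-0.25,0,0.15],0,0.2],[[0,0,0.15],0,0.2],[[0,0,0.12],0,0.2],[[0,0,0.1],0,0.2],[[0,0,0],0,0.2]]'
```

```text
time_s: 19.23
ee_pos: [508.9, -155.6, 94.0]
ee_rot: [179.9, -4.8, 4.0]
force: [0.3, -0.0, -2.7]
gripper_width: 29.7
```

```bash
python3 -m jog '[[[0,0,0],0,0.4],[[0,0,0],0,0.5],[[0,0,0],0,0.6],[[0,0,0],0,0.6],[[0,0,-2],0,0.6],[[0,0,-4],0,0.6],[[0,0,-4],0,0.6],[[0,0,-1.5],3.7,0.6],[[0,0,0],3.7,0.6],[[0.3,-2.5,0],0,0.6]]'; python3 -m jog '[[[0.3,-4.5,0],0,0.6],[[0.3,-5,0],0,0.6],[[0.3,-5,0],0,0.6],[[0.3,-5,0],0,0.6],[[0.3,-5,0],0,0.6],[[0.3,-4.2,0],0,0.6],[[0,-3,0],0,0.6],[[0,-1.2,0],0,0.6],[[0,0,0],0,0.6],[[0,0,0],0,0.6]]'
python3 - <<'E'
from h import *;from w import measure
f=grab('wrist','w5.png'); measure(f,(100,60,520,300))
E
```

```text
time_s: 20.48
ee_pos: [504.1, -132.2, 212.6]
ee_rot: [-179.5, -4.9, -3.8]
force: [0.3, 0.6, 0.1]
gripper_width: 55.0
time_s: 21.72
ee_pos: [545.3, 204.4, 217.0]
ee_rot: [-179.6, -5.0, -3.9]
force: [-0.2, -0.3, -0.3]
gripper_width: 54.8
top px [432. 216.] centre 540.4 103.6 size [31.  27.2] yaw -0.4
top px [242. 222.] centre 545.3 273.1 size [54.6 25. ] yaw -4.4
top px [326. 227.] centre 540.0 200.9 size [68.1 23.3] yaw -3.2
top px [436. 193.] centre 565.8 102.5 size [15.8 28. ] yaw 86.3
top px [439. 171.] centre 583.0 100.3 size [13.7 31. ] yaw 86.2
top px [283. 138.] centre 619.6 233.4 size [28.2 38. ] yaw 86.2
top px [437. 129.] centre 614.8 102.9 size [26.9 58.6] yaw 87.6
```

View pics/w5.png

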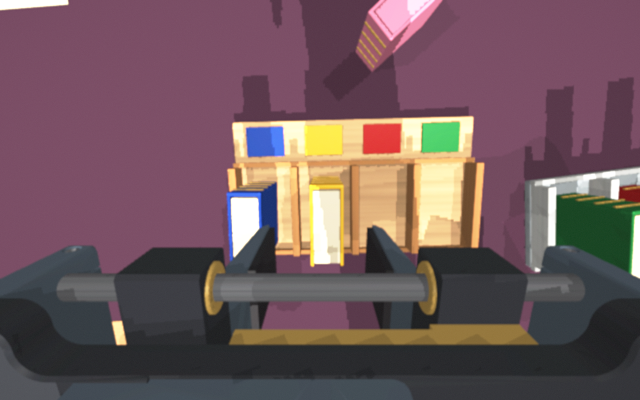

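```bash
python3 -m jog '[[[-1.2,0.35,0],-0.6,0.6],[[0,0,3],0,0.6],[[0,0,4],0,0.6],[[0,0,3],0,0.6],[[0,0,1.5],0,0.6],[[0,0,0],0,0.6]]'
```

```text
time_s: 22.52
ee_pos: [540.4, 196.7, 100.7]
ee_rot: [-179.6, -5.1, -3.5]
force: [0.3, 0.5, 0.3]
gripper_width: 54.7
```

```bash
python3 -m jog '[[[0.05,-0.35,0.9],0,0.6],[[0,0,0],0,0.6],[[0,0,0],0,0.6]]' 25;
```

```text
time_s: 22.9
ee_pos: [543.5, 200.9, 94.1]
ee_rot: [-179.5, -5.3, -3.5]
force: [-0.2, -0.2, 0.3]
gripper_width: 54.9
```

```bash
python3 -m jog '[[[0,0,0],0,0.3],[[0,0,0],0,0.2],[[0,0,0],0,0.2],[[0,0,0],0,0.2],[[0,0,0],0,0.2],[[0,0,0],0,0.2]]' 25;
```

```text
time_s: 23.65
ee_pos: [543.9, 201.0, 95.1]
ee_rot: [-179.5, -5.4, -3.5]
force: [0.9, -0.1, -0.2]
gripper_width: 29.8
```

```bash
python3 -m jog '[[[0,0,-1.5],0,0.2],[[0,0,-3],0,0.2],[[0,0,-4],0,0.2],[[0,0,-4],-3.6,0.2],[[0,0,-0.8],-3.6,0.2],[[-0.5,2.5,0],0,0.2],[[-0.5,4,0],0,0.2],[[-0.5,5,0],0,0.2],[[-0.5,5,0],0,0.2],[[-0.5,5,0],0,0.2]]';python3 -m jog '[[[-0.5,5,0],0,0.2],[[-0.5,5,0],0,0.2],[[-0.5,4.5,0],0,0.2],[[-0.3,3,0],0,0.2],[[0,1.5,0],0,0.2],[[0,0.5,0],0,0.2],[[0,0,0],0,0.2],[[0,0,0],0,0.2]]'
```

```text
time_s: 24.9
ee_pos: [518.8, -18.2, 235.9]
ee_rot: [179.9, -5.6, 4.4]
force: [0.3, -1.0, -1.9]
gripper_width: 30.0
time_s: 25.9
ee_pos: [513.2, -220.4, 238.3]
ee_rot: [180.0, -5.7, 4.3]
force: [0.5, 1.0, -1.9]
gripper_width: 29.7
```

```bash
python3 -m jog '[[[-1.4,0.4,0],0.4,0.2],[[0,0,2.5],0,0.2],[[0,0,4],0,0.2],[[0,0,4],0,0.2],[[0,0,2.2],0,0.2],[[0,0,0.5],0,0.2],[[0,0,0],0,0.2]]'
```

```text
time_s: 26.78
ee_pos: [509.0, -222.7, 104.3]
ee_rot: [179.9, -5.7, 4.1]
force: [0.4, 0.1, -1.9]
gripper_width: 29.4
```

```bash
python3 -m jog '[[[0.1,-0.05,0.4],0,0.2],[[0,0,0.25],0,0.2],[[0,0,0.15],0,0.2],[[0,0,0.1],0,0.2],[[0,0,0],0,0.2]]'
```

```text
time_s: 27.4
ee_pos: [512.3, -222.8, 98.0]
ee_rot: [179.7, -6.0, 4.1]
force: [-0.6, -0.2, -2.5]
gripper_width: 29.9
```

```bash
python3 -m jog '[[[-0.05,0,0.15],0,0.2],[[0,0,0.12],0,0.2],[[0,0,0.1],0,0.2],[[0,0,0],0,0.2]]'
```

```text
time_s: 27.9
ee_pos: [512.5, -223.0, 95.5]
ee_rot: [179.7, -6.1, 4.1]
force: [-0.7, 0.1, -2.0]
gripper_width: 29.8
```

```bash
python3 -m jog '[[[0,0,0],0,0.4],[[0,0,0],0,0.5],[[0,0,0],0,0.6],[[0,0,0],0,0.6],[[0,0,-2],0,0.6],[[0,0,-4],0,0.6],[[0,0,-4],0,0.6],[[0,0,-1.5],4,0.6],[[0,0,0],4,0.6],[[0.1,-2.5,0],0,0.6]]'; python3 -m jog '[[[0.1,-4.5,0],0,0.6],[[0.1,-5.7,0],0,0.6],[[0.1,-5.8,0],0,0.6],[[0,-5.8,0],0,0.6],[[0,-5.8,0],0,0.6],[[0,-5.8,0],0,0.6],[[0,-5.8,0],0,0.6],[[0,-4.3,0],0,0.6],[[0,-2,0],0,0.6],[[0,-1,0],0,0.6]]'; python3 -m jog '[[[0,0,0],0,0.6],[[0,0,0],0,0.6]]'
python3 - <<'E'
from h import *;from w import measure
f=grab('wrist','w6.png'); measure(f,(100,60,400,300))
f=grab('top','t6.png');a=cv2.resize(f['color'][140:290,150:520],None,fx=2.1,fy=2.1,interpolation=cv2.INTER_CUBIC);cv2.imwrite('pics/t6c.png',a[:,:,::-1])
E
```

```text
time_s: 29.15
ee_pos: [503.6, -199.5, 214.1]
ee_rot: [-179.5, -6.2, -4.3]
force: [0.3, 0.7, -1.0]
gripper_width: 54.7
time_s: 30.4
ee_pos: [543.8, 278.3, 219.2]
ee_rot: [-179.5, -6.5, -4.5]
force: [-0.9, -0.1, -0.4]
gripper_width: 54.8
time_s: 30.65
ee_pos: [543.8, 276.5, 219.0]
ee_rot: [-179.6, -6.5, -4.5]
force: [-0.2, -0.6, -0.1]
gripper_width: 54.8
top px [325. 230.] centre 538.2 274.4 size [68.3 24.8] yaw -4.3
top px [346. 139.] centre 618.1 252.5 size [28.5 34.6] yaw 86.8
```

View pics/t6c.png

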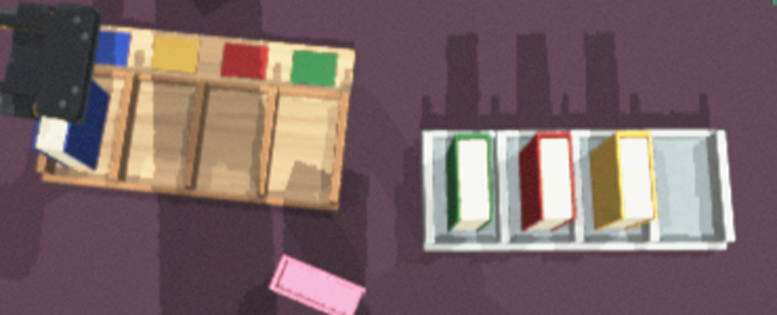

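View pics/w6.png

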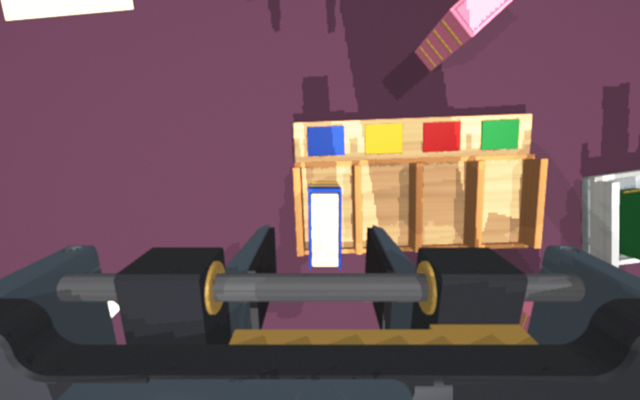

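Three books are standing in the delivery rack in order: green, red, yellow. Blue's top is at px (325,230) → (538,274).

```bash
python3 -m jog '[[[-1.5,0,0],0,0.6],[[0,0,3],0,0.6],[[0,0,4],0,0.6],[[0,0,3],0,0.6],[[0,0,1.5],0,0.6],[[0,0,0],0,0.6]]'
```

```text
time_s: 31.5
ee_pos: [538.4, 275.3, 102.4]
ee_rot: [-179.5, -6.5, -4.7]
force: [-0.2, 0.6, 0.6]
gripper_width: 55.1
```

```bash
python3 -m jog '[[[0.1,0.08,0.9],0,0.6],[[0,0,0],0,0.6],[[0,0,0],0,0.3],[[0,0,0],0,0.2],[[0,0,0],0,0.2],[[0,0,0],0,0.2],[[0,0,0],0,0.2],[[0,0,0],0,0.2]]' 25
```

```text
time_s: 32.5
ee_pos: [542.0, 275.2, 96.8]
ee_rot: [-179.3, -6.8, -4.8]
force: [0.3, 0.1, -0.3]
gripper_width: 30.0
```

```bash
python3 -m jog '[[[0,0,-1.5],0,0.2],[[0,0,-3],0,0.2],[[0,0,-4],0,0.2],[[0,0,-4],-4.1,0.2],[[0,0,-0.8],-4.1,0.2],[[-0.4,2.5,0],0,0.2],[[-0.4,4,0],0,0.2],[[-0.4,5,0],0,0.2],[[-0.4,5.5,0],0,0.2],[[-0.4,5.5,0],0,0.2]]';python3 -m jog '[[[-0.4,5.5,0],0,0.2],[[-0.4,5.5,0],0,0.2],[[-0.4,5.5,0],0,0.2],[[-0.4,5,0],0,0.2],[[-0.4,4.5,0],0,0.2],[[-0.4,3,0],0,0.2],[[0,1.8,0],0,0.2],[[0,0.8,0],0,0.2],[[0,0,0],0,0.2],[[0,0,0],0,0.2]]'
```

```text
time_s: 33.75
ee_pos: [519.8, 47.3, 239.8]
ee_rot: [179.9, -7.3, 4.2]
force: [1.1, -0.5, -1.4]
gripper_width: 29.7
time_s: 35.0
ee_pos: [517.1, -280.7, 245.3]
ee_rot: [179.8, -7.8, 4.1]
force: [0.3, 0.1, -1.8]
gripper_width: 29.9
```

```bash
python3 -m jog '[[[-1.8,0.85,0],0.3,0.2],[[0,0,2.5],0,0.2],[[0,0,4],0,0.2],[[0,0,4],0,0.2],[[0,0,2.7],0,0.2],[[0,0,0.5],0,0.2],[[0,0,0],0,0.2]]'
```

```text
time_s: 35.88
ee_pos: [513.4, -289.5, 105.7]
ee_rot: [179.7, -7.7, 4.0]
force: [-0.5, -0.4, -1.4]
gripper_width: 29.6
```

```bash
python3 -m jog '[[[0.1,0.03,0.35],0,0.2],[[0,0,0.2],0,0.2],[[0,0,0.15],0,0.2],[[0,0,0.1],0,0.2],[[0,0,0],0,0.2]]'
```

```text
time_s: 36.5
ee_pos: [516.8, -290.8, 101.2]
ee_rot: [179.4, -8.0, 4.1]
force: [0.4, -0.5, -1.8]
gripper_width: 29.9
```

```bash
python3 -m jog '[[[-0.05,0,0.25],0,0.2],[[0,0,0.15],0,0.2],[[0,0,0.12],0,0.2],[[0,0,0.1],0,0.2],[[0,0,0],0,0.2]]'
```

```text
time_s: 37.12
ee_pos: [517.4, -291.0, 97.4]
ee_rot: [179.4, -8.1, 4.1]
force: [0.0, 0.4, -1.0]
gripper_width: 29.8
```

```bash
python3 -m jog '[[[0,0,0],0,0.4],[[0,0,0],0,0.5],[[0,0,0],0,0.6],[[0,0,0],0,0.6],[[0,0,-2],0,0.6],[[0,0,-4],0,0.6],[[0,0,-4],0,0.6],[[0,0,-2],0,0.6],[[-1,3,0],0,0.6],[[-1,5,0],0,0.6]]'; python3 -m jog '[[[-1,5,0],0,0.6],[[-1,5,0],0,0.6],[[-1,3,0],0,0.6],[[0,0,0],0,0.6],[[0,0,0],0,0.6]]'
python3 - <<'E'
from h import *;from w import *
f=grab('top','t7.png');a=cv2.resize(f['color'][140:290,150:520],None,fx=2.1,fy=2.1,interpolation=cv2.INTER_CUBIC);cv2.imwrite('pics/t7c.png',a[:,:,::-1])
measure(f,(358,195,490,265))
yaw=np.radians(3.7)
f=grab('scene','s7.png')
E
```

```text
time_s: 38.38
ee_pos: [486.9, -371.2, 218.4]
ee_rot: [179.4, -8.2, 4.4]
force: [-0.1, -0.1, -0.6]
gripper_width: 54.9
time_s: 39.0
ee_pos: [465.4, -509.3, 214.5]
ee_rot: [179.4, -8.2, 4.2]
force: [0.1, -0.2, 0.5]
gripper_width: 54.8
top px [374. 229.] centre 491.4 -86.9 size [80.7 28.5] yaw -1.9
top px [413. 229.] centre 496.0 -153.9 size [84.4 32.9] yaw -6.7
top px [425. 238.] centre 495.1 -169.4 size [228.9  99.8] yaw -86.6
```

View pics/t7c.png

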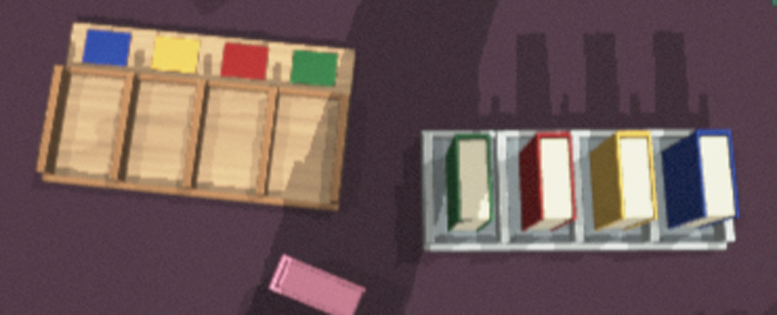

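View pics/s7.png

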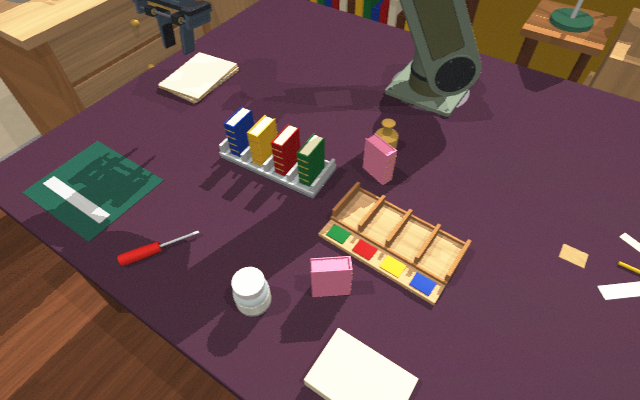

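```bash
python3 - <<'E'
from h import *
f=grab('top')
# top-face spine-end corners (left,right) picked from t7c
for n,l,r,b in [('green',(460,137),(491,135),(501.9,-86.2)),('red',(538,133),(571,132),(506.3,-154.1)),('yellow',(617,131),(652,131),(510.7,-221.9)),('blue',(696,131),(732,130),(515.1,-289.8))]:
    p=ray(f,np.array([l,r])/2.1+[150,140],112)[:,:2]; y=np.radians(3.7); c=p.mean(0)-37.5*np.array([np.cos(y),np.sin(y)])
    print(n,'width',np.linalg.norm(p[0]-p[1]).round(1),'centre',c.round(1),'err',(c-b).round(1))
s=telemetry.state();print(s['time_s'],s['force'])
E
```

```text
green width 26.5 centre [497.8 -89.5] err [-4.1 -3.3]
red width 28.2 centre [ 504.8 -156.8] err [-1.5 -2.7]
yellow width 29.9 centre [ 510.1 -224.9] err [-0.6 -3. ]
blue width 30.8 centre [ 514.5 -292.6] err [-0.6 -2.8]
39.15 [-0.02816006 -0.37706413  0.35259384]
```

All four are within about 5 mm of their bay centres, upright and released, and the arm is clear of everything.

```bash
python3 -c "
from workcell import job_done;print(job_done())"
```

```text
the job is handed in; nothing more can be done
None
```

I moved all four volumes to the grey rack in reverse order and handed the job in at about 39 s of robot time. From left to right they now stand green, red, yellow, blue; they started blue, yellow, red, green.

- **Final check:** the last top view puts each book about 3–5 mm from its estimated bay centre, against the 16 mm allowed. In the pictures they look upright and square, and the arm was clear of them.
- **Setting down:** I lowered each book to about 1 mm or less above its seated height before opening the fingers. I judged this from the arm's height readings and did not measure the undersides against the rack floor.
- **Disagreements:**
  - The tool's pitch drifted to about -8° over the job, about the jaw axis. It changed by only about 0.7–1.3° while any one book was held.
  - Two estimates of the delivery rack's centre differed by about 3–4 mm, so I used a value between them.
  - The colour-mask check in the last top view failed for the yellow and blue books, and for green and red it also took in the page edges. The final positions come from corners picked by hand, and the 4 mm reading for green is the least certain because its edge is in shadow.

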